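# Fit the charged battery to the banding wheel

## Robot

A 6-joint arm with a two-finger parallel gripper is mounted at the origin on the work surface. World frame = base frame: x ahead of the robot, y to its left, z up, the work surface at z = 0. Lengths are in m, angles in degrees, forces in N, time in s.
With the tool pointing down it reaches from about 0.375 to 0.9 m from the base axis. Payload 3.1 kg.
Tool frame: the origin (TCP) lies on the centre line of the jaws, within the pads' length; the fingertips stand 25 mm ahead of it and the grasp point (between the pads) lies 6 mm ahead of it; z points along the fingers, y is the line along which they close (so a half turn about z gives the same grasp; the last joint's range is limited). The gripper opens to 87 mm and grips with 3 to 60 N. Pads are 19 mm wide; open, the fingers measure 117 mm over their backs; the gripper's body (75 mm by 190 mm) begins 51 mm behind the grasp point.
Start: joints at [-83.279, 30.224, 82.088, -0, 67.689, -10.227], TCP at [0.182, -0.598, 0.248] pointing down, gripper open.
Joint ranges: [-176.69, 176.69], [-43.24, 126.21], [12.49, 139.97], [-82, 262], [0, 151.66], [-163.58, 163.58]. Speed limits (degrees/s): [159.86, 159.86, 180, 180, 180, 180].

## Interface

Orientations are given as a 3x3 rotation matrix whose columns are the frame's x, y, z axes.
In Python, from rig import read_state, capture, camera_params, hand_in gives the robot as it stands.
- The arm moves only by the tool apply_moves, never from a script. Its argument "rows" is a list of rows, each an object of numbers: "x", "y", "z": the shift along the tool's x, y, z in mm; "rx", "ry", "rz": the turn, a rotation vector about the tool's x, y, z in units of 6 degrees (1.0 is 6 degrees); "claw": the closure in counts, from 0 (fully open) to 255 (shut). A call has 1 to 10 rows; each row is the pose to reach, as a shift and turn from the pose commanded when the call began, along the tool's axes at that moment; what a row does not reach only later rows make up. A row lasts 1/8 s, in which the tool goes at most 62.5 mm and 10.7 degrees, less where a joint would pass 70% of its speed; a pose out of reach is approached as far as the arm can. A call with a gripper value outside its range is refused whole. The fingers move at their own pace and stop on an object; the grip force is fixed at half the most. Time passes only in rows, so rows that repeat a pose let the fingers close. It gives the time, the measured TCP pose, the force, the opening and the grip force at its end, in the units of the state.
- read_state(): the state, without advancing time (a new reading comes with each control period).
- capture(name): name is "scene" or "top" or "wrist"; returns (picture, depth): 400x640x3 uint8, red, green, blue; 400x640 float32, m along the optical axis (not along the pixel's ray), 0 where there is no reading.
- camera_params(name): a dict with "fx", "fy", "cx", "cy" (pixels), "xyz" and "orientation" of the camera in the world. Camera axes: x right, y up, looking along -z (the intrinsics and any distortion apply to the point x, -y, -z); pixel columns grow to the right and rows downward; lengths in m; the calibration is good to about 2 mm. A picture is of the moment at which its call begins: read the wrist's pose just before it. camera_params takes no time and is no camera call; for the wrist camera it gives the pose at the moment of the call.
- hand_in(): hands the job in; it is judged then, once.
The state is a dict: "time_s": time; "joint_positions": joint angles; "qvel": joint speeds; "tau": joint torques, N m; "position": TCP position; "tcp_rot": TCP orientation; "force": force on the tool from outside, world axes, zero at the start; "moment": the same for the moment, N m; "opening": opening from 0.0 (shut) to 1.0 (fully open); "grasp_force": force on a finger pad.
Only numpy, scipy, OpenCV 4.12 (cv2) and the standard library are available. Lean on these libraries where they do the work, as an engineer would, in place of code of your own. Each camera call takes 0.05 s, during which the arm holds its last target. There are 200 camera calls.

## Task

Fit the charged battery pack, the one with the green lamp, to the banding wheel: set it down at the open end of the wheel's dovetail slideway and slide it fully home, until the orange catch springs back up behind it. Then let go, and leave the flat pack (red lamp) where it stands.

Things in the scene. Friction and masses are not known exactly. Their poses are not given: they have to be found in the camera images.
- charged_pack: Black battery pack, green lamp window (46 x 24 mm) on top: the one to fit. 80 long (own x), 70 tall, 0.3-0.5 kg. Underside: dovetail foot along x, 64 wide, narrowing to 40 at 16 mm height. Above it, 22 to 70 mm up, a straight body 48 wide (y) to grip. Both ends alike: either way round fits. Origin: centre of the underside, z up. Starts upright on the table.
- flat_pack: The same pack (80 x 64 x 70 mm, origin at the centre of its underside) but with a red lamp window: flat, leave it alone.
- wheel: Fixed banding wheel with a terracotta bird, 199 mm high; at its end a dovetail slideway, floor 20 mm above the table from own x = -125 mm (open end) to a stop wall at +41. Rails at x = -30 to +41, 40 mm high, 4 mm clearance beside and above the foot; before them only low guides flaring from 72 to 100 mm apart. Origin: on the table, below the centre of a homed pack; packs slide in along own +x.
- catch (a joint): Orange sprung bar, 44 mm wide, in the slideway floor; upright face at wheel x = -44 mm, ramp towards the open end. 0 m = up (7 mm above the floor), 0.007 = flush. 1.3-2.3 N presses it: a pack set down at wheel x = -75 to -90 lies on it, then slides in; it springs up behind the pack once home (on the floor, x = -4 to +1 mm).
There are look-alikes about, which are no part of the job. What is shaped like the charged_pack but pink or turquoise is not meant.

How it is judged (in metres and radians):
At the end, for the whole second after the job is handed in: The green-lamp pack lies at rest in the dovetail slideway, its underside on the floor (15 to 26 mm above the table), its centre within -8 to +6 mm along and 10 mm across of the home point, lined up within 10 degrees, and the orange catch is up again behind it (less than 2.5 mm pressed) (x of charged_pack in the frame of wheel between -0.008 and 0.006 m and y of charged_pack in the frame of wheel between -0.01 and 0.01 m and z of charged_pack in the frame of wheel between 0.015 and 0.026 m and angle between the x axis of charged_pack and the x axis of wheel, either way round below 0.17 rad and value of joint catch below 0.0025 m and linear speed of charged_pack below 0.02 m/s); the robot touches nothing.
It fails at once if the flat pack (red lamp) is moved more than 30 mm (distance of flat_pack from where it was at the start of the episode above 0.03 m).
It also fails if it takes over 38 s, if anything falls off the work surface, if the arm or the gripper's body presses on something with over 40 N, if the wrist force passes 120 N, or if a joint passes its speed limit or range.

## Working session

There is one attempt and no reset: what is moved stays moved. The work goes in short steps, Python scripts to look and compute and a tool call to move; the robot and the scene stay as the last step left them, time stands still between calls to the robot, and variables do not carry over. Pictures are saved under pics/ and viewed, at most 10 in all, crops included, and the job is handed in when it is done.

Besides the shell and the picture viewer there is one more tool, called after "Emit:" in YAML: its name, and indented under it one key for each argument. apply_moves: Moves the arm, as the interface text tells. Its arguments: {"type":"object","properties":{"rows":{"type":"array"}},"required":["rows"]}

```bash
mkdir -p pics; ls; cat > h.py <<'E'
import numpy as np,cv2
from rig import read_state,capture,camera_params
def save(n,p): cv2.imwrite('pics/'+n+'.png',p[:,:,::-1])
def ray(c,u,v):
    d=np.array([(u-c['cx'])/c['fx'],-(v-c['cy'])/c['fy'],-1.0])
    return np.array(c['xyz']),np.array(c['orientation'])@d
def onz(c,u,v,z):
    o,d=ray(c,u,v); return o+d*(z-o[2])/d[2]
def dep(c,u,v,D):
    o,d=ray(c,u,v); return o+d*D
E
python3 - <<'E'
from h import *
a,d=capture('scene');b,e=capture('top')
save('scene',a);save('top',b)
np.savez('s0.npz',a=a,d=d,b=b,e=e)
for n in('scene','top'):print({k:np.round(v,3).tolist() if not isinstance(v,str) else v for k,v in camera_params(n).items()})
E
```

```text
pics
{'fx': 371.928, 'fy': 371.928, 'cx': 324.632, 'cy': 202.535, 'xyz': [0.834, 0.502, 0.638], 'orientation': [[-0.805, -0.469, 0.364], [0.594, -0.619, 0.514], [-0.016, 0.63, 0.776]]}
{'fx': 512.62, 'fy': 512.62, 'cx': 312.688, 'cy': 207.231, 'xyz': [0.501, 0.082, 1.101], 'orientation': [[-0.009, 0.999, -0.046], [-1.0, -0.009, 0.002], [0.001, 0.047, 0.999]]}
```

View pics/scene.png

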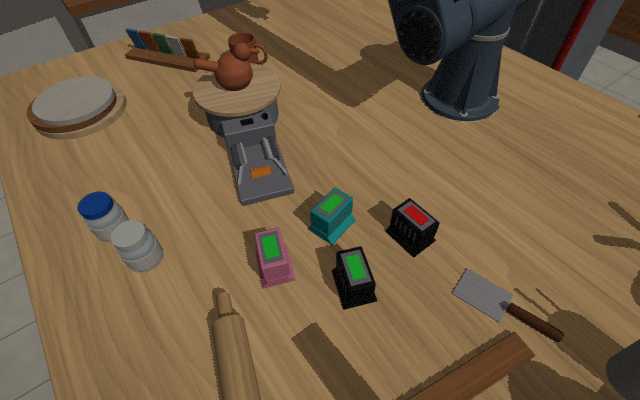

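View pics/top.png

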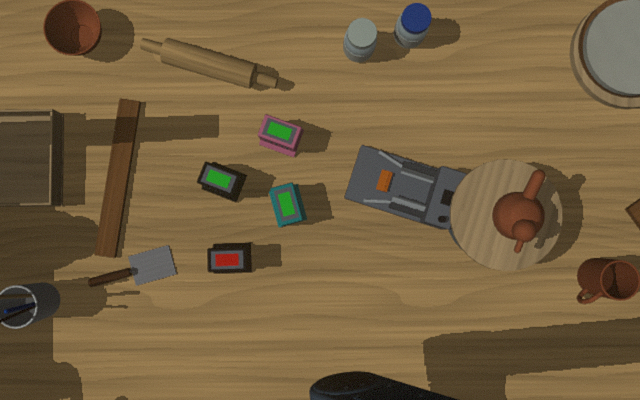

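Candidates in the top view are black with a green lamp (222,180), pink/green (280,131), turquoise/green (287,205) and black with a red lamp (229,260). The black/green one at (222,180) fits; in the scene view it is at (356,270). The slideway is at top (400,188), with the orange catch at (385,181). I'll measure these and make one confirming crop.

```bash
cat >> h.py <<'E'
def blobs(p,lo,hi,amin=30):
    h=cv2.cvtColor(p,cv2.COLOR_RGB2HSV); m=cv2.inRange(h,np.array(lo),np.array(hi))
    cs,_=cv2.findContours(m,cv2.RETR_EXTERNAL,cv2.CHAIN_APPROX_NONE)
    return [c for c in cs if cv2.contourArea(c)>=amin]
def cen(c): m=cv2.moments(c); return m['m10']/m['m00'],m['m01']/m['m00']
def tri(c1,p1,c2,p2):
    o1,d1=ray(c1,*p1);o2,d2=ray(c2,*p2)
    t=np.linalg.lstsq(np.c_[d1,-d2],o2-o1,rcond=None)[0]
    a,b=o1+t[0]*d1,o2+t[1]*d2
    return (a+b)/2,np.linalg.norm(a-b)
GREEN=((50,150,100),(70,255,255));ORANGE=((8,200,120),(16,255,255));RED=((0,200,120),(4,255,255))
E
python3 - <<'E'
from h import *
s=np.load('s0.npz');cs,ct=camera_params('scene'),camera_params('top')
for n,R in(('g',GREEN),('o',ORANGE)):
  S=blobs(s['a'],*R);T=blobs(s['b'],*R)
  for k,B in(('scene',S),('top',T)):
    print(n,k,[(np.round(cen(c)).tolist(),cv2.contourArea(c)) for c in B])
  for x in S:
    for y in T:
      P,e=tri(cs,cen(x),ct,cen(y))
      if e<.008: print(n,np.round(cen(x)),np.round(cen(y)),P.round(4),e.round(4))
  for y in T:
    r=cv2.minAreaRect(y);z=.07 if n=='g' else .025
    q=[onz(ct,*p,z)[:2] for p in cv2.boxPoints(r)]
    e1,e2=q[1]-q[0],q[2]-q[1]; L=e1 if np.linalg.norm(e1)>np.linalg.norm(e2) else e2
    print('rect',np.round(r[0]),np.linalg.norm(e1).round(4),np.linalg.norm(e2).round(4),'long ang',np.degrees(np.arctan2(L[1],L[0])).round(1))
for u,v in((222,180),(400,188),(372,180),(480,180),(470,220),(445,200),(518,215),(410,175),(405,202),(460,188)):
  print((u,v),dep(ct,u,v,s['e'][v,u]).round(4))
b=cv2.resize(s['b'][90:300,180:480],None,fx=2.6,fy=2.6,interpolation=cv2.INTER_CUBIC);save('crop',b)
E
```

```text
g scene [([355.0, 267.0], 288.0), ([270.0, 246.0], 248.5), ([331.0, 203.0], 205.5)]
g top [([286.0, 204.0], 227.0), ([218.0, 178.0], 225.5), ([279.0, 131.0], 223.5)]
g [355. 267.] [218. 178.] [0.6093 0.271  0.0682] 0.0007
g [270. 246.] [279. 131.] [0.7058 0.1469 0.0685] 0.0002
g [331. 203.] [286. 204.] [0.5572 0.134  0.0689] 0.0001
rect [286. 204.] 0.0232 0.0449 long ang -165.5
rect [218. 178.] 0.0229 0.0452 long ang -112.3
rect [279. 131.] 0.023 0.0455 long ang -110.6
o scene [([260.0, 171.0], 131.0)]
o top [([384.0, 180.0], 162.0)]
o [260. 171.] [384. 180.] [ 0.6074 -0.0715  0.0212] 0.0007
rect [384. 180.] 0.0409 0.0206 long ang -19.2
(222, 180) [0.6059 0.2624 0.0716]
(400, 188) [ 0.5907 -0.105   0.0207]
(372, 180) [ 0.6085 -0.0463  0.0185]
(480, 180) [ 0.5985 -0.2485  0.1   ]
(470, 220) [ 0.5203 -0.2278  0.0974]
(445, 200) [ 0.5614 -0.1858  0.0738]
(518, 215) [ 0.5272 -0.2922  0.1718]
(410, 175) [ 0.6162 -0.1231  0.0387]
(405, 202) [ 0.5601 -0.1121  0.0369]
(460, 188) [ 0.5832 -0.2091  0.0993]
```

View pics/crop.png

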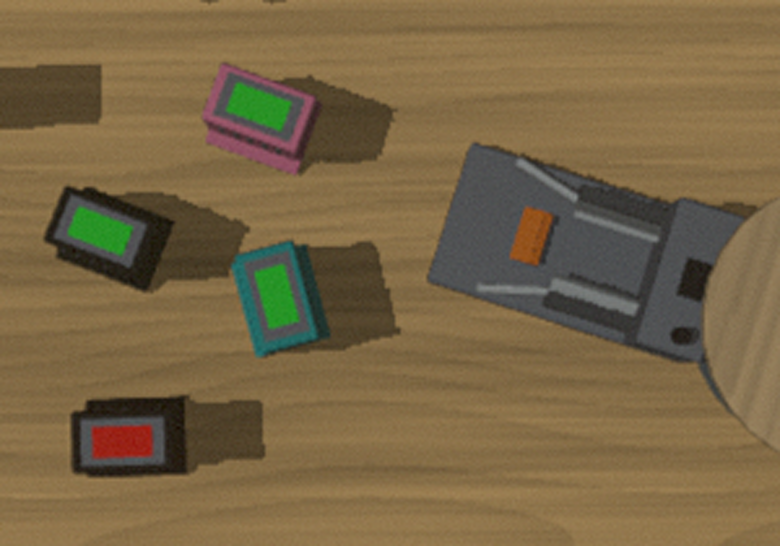

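The crop confirms it: the black pack with the green lamp is at crop (100,228), and the red-lamp one at (122,440) stays put. Next I'll compute the tool moves.

```bash
cat >> h.py <<'E'
def go(T,ang,st=None):
    """tool shift (mm) and rz (6deg units) to bring TCP to T with tool x axis along world yaw ang (mod 180), pointing down"""
    st=st or read_state(); R=np.array(st['tcp_rot']); d=R.T@(np.array(T)-st['position'])*1000
    a=np.radians(ang); out=[]
    for k in(0,np.pi):
        X=np.array([np.cos(a+k),np.sin(a+k),0]);Z=np.array([0,0,-1.]);G=np.c_[X,np.cross(Z,X),Z]
        out.append((cv2.Rodrigues(R.T@G)[0].ravel()*180/np.pi/6).round(2).tolist())
    return d.round(1).tolist(),out
E
python3 - <<'E'
from h import *
st=read_state();print(np.round(st['tcp_rot'],3),np.round(st['position'],4),st['time_s'],st['force'])
c=camera_params('wrist');print(c)
print(go((.609,.271,.2),-112.3))
E
```

```text
[[ 0.957  0.291 -0.   ]
 [ 0.291 -0.957  0.002]
 [ 0.    -0.002 -1.   ]] [ 0.1821 -0.5972  0.2467] 0.1 [-0.2880769  0.8847441  0.0914932]
{'fx': 293.6872704735148, 'fy': 293.6872704735148, 'cx': 319.6117798070535, 'cy': 198.96871968673764, 'xyz': array([ 0.26112861, -0.57241317,  0.38322227]), 'orientation': array([[ 2.91384574e-01,  9.13265568e-01,  2.84677066e-01],
       [-9.56605845e-01,  2.78349465e-01,  8.61790698e-02],
       [-5.35331975e-04, -2.97434997e-01,  9.54741921e-01]])}
([661.4, -706.0, 48.2], [[-0.01, 0.02, 21.54], [-0.02, -0.01, -8.46]])
```

Emit:
apply_moves:
  rows:
    - {"x":60,"rz":-1}
    - {"x":100,"y":-40,"rz":-2.5}
    - {"x":150,"y":-85,"rz":-4}
    - {"x":190,"y":-130,"rz":-5}
    - {"x":230,"y":-180,"rz":-6}
    - {"x":270,"y":-225,"rz":-7}
    - {"x":315,"y":-270,"rz":-8}
    - {"x":355,"y":-315,"z":10,"rz":-8.46}
    - {"x":395,"y":-360,"z":10,"rz":-8.46}
    - {"x":435,"y":-405,"z":10,"rz":-8.46}

```text
validation failed for argument at $.ro...
```

```bash
python3 - <<'E'
from h import *
st=read_state();print(st['time_s'],np.round(st['position'],4))
print(go((.609,.271,.2),-112.3))
E
```

```text
0.1 [ 0.1821 -0.5972  0.2467]
([661.4, -706.0, 48.2], [[-0.01, 0.02, 21.54], [-0.02, -0.01, -8.46]])
```

Emit:
apply_moves:
  rows:
    - {"x":60,"y":0,"z":0,"rx":0,"ry":0,"rz":-1,"claw":0}
    - {"x":100,"y":-40,"z":0,"rx":0,"ry":0,"rz":-2.5,"claw":0}
    - {"x":150,"y":-85,"z":0,"rx":0,"ry":0,"rz":-4,"claw":0}
    - {"x":190,"y":-130,"z":0,"rx":0,"ry":0,"rz":-5,"claw":0}
    - {"x":230,"y":-180,"z":0,"rx":0,"ry":0,"rz":-6,"claw":0}
    - {"x":270,"y":-225,"z":0,"rx":0,"ry":0,"rz":-7,"claw":0}
    - {"x":315,"y":-270,"z":0,"rx":0,"ry":0,"rz":-8,"claw":0}
    - {"x":355,"y":-315,"z":10,"rx":0,"ry":0,"rz":-8.5,"claw":0}
    - {"x":395,"y":-360,"z":10,"rx":0,"ry":0,"rz":-8.5,"claw":0}
    - {"x":435,"y":-405,"z":10,"rx":0,"ry":0,"rz":-8.5,"claw":0}

```text
time_s: 1.35
position: [0.4806, -0.0817, 0.2373]
tcp_rot: [[0.376, 0.927, -0.0], [0.927, -0.376, 0.0], [-0.0, -0.0, -1.0]]
force: [1.1, -0.1, 0.6]
opening: 0.998
grasp_force: 0.0
```

```bash
python3 - <<'E'
from h import *
st=read_state();print(st['time_s'],np.round(st['position'],4))
print(go((.609,.271,.2),-112.3))
E
```

```text
1.35 [ 0.4806 -0.0817  0.2373]
([375.0, -13.4, 37.2], [[-0.0, -0.01, -29.96], [-0.0, 0.0, 0.04]])
```

Emit:
apply_moves:
  rows:
    - {"x":60,"y":-3,"z":5,"rx":0,"ry":0,"rz":0,"claw":0}
    - {"x":120,"y":-6,"z":10,"rx":0,"ry":0,"rz":0,"claw":0}
    - {"x":180,"y":-9,"z":15,"rx":0,"ry":0,"rz":0,"claw":0}
    - {"x":240,"y":-11,"z":20,"rx":0,"ry":0,"rz":0,"claw":0}
    - {"x":300,"y":-13,"z":30,"rx":0,"ry":0,"rz":0,"claw":0}
    - {"x":345,"y":-13,"z":37,"rx":0,"ry":0,"rz":0,"claw":0}
    - {"x":375,"y":-13,"z":37,"rx":0,"ry":0,"rz":0,"claw":0}
    - {"x":375,"y":-13,"z":37,"rx":0,"ry":0,"rz":0,"claw":0}

```text
time_s: 2.35
position: [0.609, 0.2709, 0.1996]
tcp_rot: [[0.373, 0.928, -0.0], [0.928, -0.373, 0.0], [-0.0, -0.0, -1.0]]
force: [0.5, 0.0, -0.8]
opening: 1.0
grasp_force: 0.0
```

```bash
python3 - <<'E'
from h import *
st=read_state();c=camera_params('wrist');p,d=capture('wrist');save('w1',p)
print(st['time_s'],np.round(st['position'],4))
for b in blobs(p,*GREEN):
  r=cv2.minAreaRect(b);u=cen(b);print(np.round(u),cv2.contourArea(b),'z.068',onz(c,*u,.068).round(4),'depth',dep(c,*u,d[int(u[1]),int(u[0])]).round(4))
  q=np.array([onz(c,*x,.068)[:2] for x in cv2.boxPoints(r)]);e=[q[1]-q[0],q[2]-q[1]];L=max(e,key=np.linalg.norm)
  print(np.linalg.norm(e,axis=1).round(4),np.degrees(np.arctan2(L[1],L[0])).round(1), q.mean(0).round(4))
E
```

```text
2.35 [0.609  0.2709 0.1996]
[324. 321.] 523.0 z.068 [0.5612 0.1375 0.068 ] depth [0.5621 0.1399 0.0711]
[0.0489 0.0247] 14.4 [0.5562 0.1341]
[452. 262.] 480.0 z.068 [0.7097 0.1564 0.068 ] depth [0.7086 0.1594 0.0722]
[0.0293 0.024 ] 69.5 [0.7095 0.1558]
[319. 196.] 1094.5 z.068 [0.6094 0.2729 0.068 ] depth [0.6098 0.2739 0.0715]
[0.0233 0.0449] -111.2 [0.6095 0.2721]
```

View pics/w1.png

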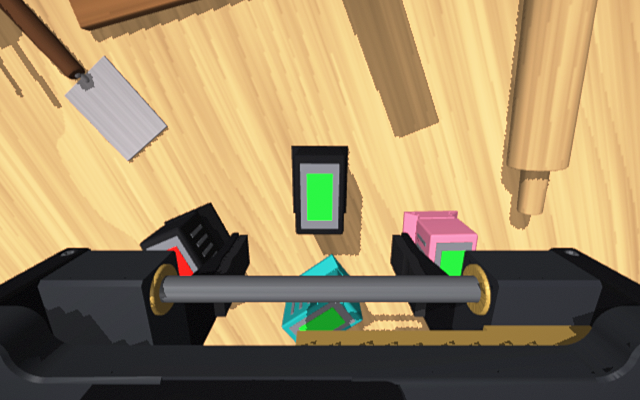

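The picture shows the target lamp at (319,196), between the fingers and with clear space. The red pack (195,245) and the pink pack (440,235) are outside the fingers' path. Descending to grip.

Emit:
apply_moves:
  rows:
    - {"x":1.5,"y":0,"z":50,"rx":0,"ry":0,"rz":0,"claw":0}
    - {"x":1.5,"y":0,"z":95,"rx":0,"ry":0,"rz":0,"claw":0}
    - {"x":1.5,"y":0,"z":125,"rx":0,"ry":0,"rz":0,"claw":0}
    - {"x":1.5,"y":0,"z":140,"rx":0,"ry":0,"rz":0,"claw":0}
    - {"x":1.5,"y":0,"z":140,"rx":0,"ry":0,"rz":0,"claw":0}
    - {"x":1.5,"y":0,"z":140,"rx":0,"ry":0,"rz":0,"claw":150}
    - {"x":1.5,"y":0,"z":140,"rx":0,"ry":0,"rz":0,"claw":255}
    - {"x":1.5,"y":0,"z":140,"rx":0,"ry":0,"rz":0,"claw":255}
    - {"x":1.5,"y":0,"z":140,"rx":0,"ry":0,"rz":0,"claw":255}
    - {"x":1.5,"y":0,"z":140,"rx":0,"ry":0,"rz":0,"claw":255}

```text
time_s: 3.65
position: [0.6092, 0.2705, 0.0608]
tcp_rot: [[0.375, 0.927, -0.001], [0.927, -0.375, 0.0], [-0.0, -0.001, -1.0]]
force: [-1.1, -0.7, 1.5]
opening: 0.547
grasp_force: 30.0
```

```bash
python3 - <<'E'
from h import *
s=np.load('s0.npz');ct=camera_params('top');cs=camera_params('scene')
st=read_state();print(st['time_s'],st['opening'],st['grasp_force'],st['force'])
# slideway: pixels above/below from the top view, in world by depth
o=blobs(s['b'],*ORANGE)[0]; q=np.array([onz(ct,*x,.024)[:2] for x in cv2.boxPoints(cv2.minAreaRect(o))])
D=s['e'];vv,uu=np.mgrid[140:232,340:462];d=D[140:232,340:462]
P=np.array([dep(ct,u,v,z) for u,v,z in zip(uu.ravel(),vv.ravel(),d.ravel())])
h=cv2.cvtColor(s['b'],cv2.COLOR_RGB2HSV)[140:232,340:462].reshape(-1,3)
base=(h[:,1]<90)&(P[:,2]>.008)   # grey device
rails=(P[:,2]>.030)&(P[:,2]<.050)&base&(P[:,1]>-.2)
m=(base.reshape(d.shape)*255).astype('uint8')
c=max(cv2.findContours(m,0,1)[0],key=cv2.contourArea); r=cv2.minAreaRect(c); print('base rect',r)
print(np.array([onz(ct,x[0]+340,x[1]+140,.02)[:2] for x in cv2.boxPoints(r)]).round(4))
a=np.radians(-109.2)
for it in range(3):
  X=np.array([np.cos(a),np.sin(a)]);Y=np.array([-X[1],X[0]])
  Q=P[rails][:,:2]-[.5896,-.1225]; lx,ly=Q@X,Q@Y
  k=(lx>-25)/1&(lx<.035)&(lx>-.025) if 0 else (lx>-.025)&(lx<.035)
  sl=[];cc=[]
  for sg in(1,-1):
    z=k&(ly*sg>0);f=np.polyfit(lx[z],ly[z],1);sl.append(f[0]);cc.append(f[1])
  print('ang',np.degrees(a),sl,cc,k.sum()); a+=np.mean(sl)
print('catch corners local',((q-[.5896,-.1225])@np.c_[X,Y]).round(4).tolist())
E
```

```text
3.65 0.5469881728281196 29.99810599721968 [-1.11101028 -0.68373398  1.49403211]
base rect ((66.54270935058594, 46.263343811035156), (113.46380615234375, 60.907752990722656), 17.354022979736328)
[[ 0.5698  0.0151]
 [ 0.6932 -0.0249]
 [ 0.619  -0.2535]
 [ 0.4963 -0.2123]]
ang -109.2 [np.float64(0.019556248476655384), np.float64(-0.0003364162871642898)] [np.float64(0.03714076304797102), np.float64(-0.038258767442213515)] 728
ang -108.64939236629624 [np.float64(0.011255835940029962), np.float64(-0.005580425277871156)] [np.float64(0.03707505050171804), np.float64(-0.038248580946917174)] 730
ang -108.48680382732361 [np.float64(0.009025706716611818), np.float64(-0.009340971155804172)] [np.float64(0.03707091449943417), np.float64(-0.03822959175885323)] 729
catch corners local [[-0.0649, -0.0199], [-0.0644, 0.021], [-0.0437, 0.0208], [-0.0443, -0.0201]]
```

Gripped: opening is 47.6 mm, which matches the body. I'll lift and carry it above the slideway, and have the wrist camera look at the catch and guides on the way.

```bash
cat >> h.py <<'E'
O=np.array([.5896,-.1225]);WA=np.radians(-108.4);WX=np.array([np.cos(WA),np.sin(WA)]);WY=np.array([-WX[1],WX[0]])
def W(lx,ly,z): return np.r_[O+lx*WX+ly*WY,z]
def loc(p): q=np.array(p[:2])-O; return np.round([q@WX,q@WY,p[2]] if len(p)>2 else [q@WX,q@WY],4)
E
python3 -c "
from h import *
print(W(-.03,0,.22),go(W(-.03,0,.22),-108.4))"
```

```text
[ 0.59906947 -0.09403372  0.22      ] ([-341.6, 127.4, -159.3], [[-0.0, 0.01, 29.39], [-0.01, -0.0, -0.61]])
```

Emit:
apply_moves:
  rows:
    - {"x":0,"y":0,"z":-30,"rx":0,"ry":0,"rz":0,"claw":255}
    - {"x":0,"y":0,"z":-80,"rx":0,"ry":0,"rz":0,"claw":255}
    - {"x":-20,"y":8,"z":-125,"rx":0,"ry":0,"rz":0,"claw":255}
    - {"x":-65,"y":24,"z":-159,"rx":0,"ry":0,"rz":-0.2,"claw":255}
    - {"x":-120,"y":45,"z":-159,"rx":0,"ry":0,"rz":-0.4,"claw":255}
    - {"x":-175,"y":65,"z":-159,"rx":0,"ry":0,"rz":-0.6,"claw":255}
    - {"x":-230,"y":86,"z":-159,"rx":0,"ry":0,"rz":-0.6,"claw":255}
    - {"x":-285,"y":106,"z":-159,"rx":0,"ry":0,"rz":-0.6,"claw":255}
    - {"x":-325,"y":121,"z":-159,"rx":0,"ry":0,"rz":-0.6,"claw":255}
    - {"x":-341.5,"y":127.5,"z":-159,"rx":0,"ry":0,"rz":-0.6,"claw":255}

```text
time_s: 4.9
position: [0.5987, -0.0967, 0.2185]
tcp_rot: [[0.319, 0.948, -0.002], [0.948, -0.319, 0.0], [-0.0, -0.002, -1.0]]
force: [0.7, 0.2, -4.0]
opening: 0.55
grasp_force: 30.0
```

Emit:
apply_moves:
  rows:
    - {"x":0,"y":0,"z":0,"rx":0,"ry":0,"rz":0,"claw":255}
    - {"x":0,"y":0,"z":0,"rx":0,"ry":0,"rz":0,"claw":255}

```text
time_s: 5.15
position: [0.5991, -0.0925, 0.2191]
tcp_rot: [[0.315, 0.949, -0.001], [0.949, -0.315, 0.001], [0.001, -0.002, -1.0]]
force: [-0.3, -0.2, -4.7]
opening: 0.55
grasp_force: 30.0
```

```bash
python3 - <<'E'
from h import *
st=read_state();c=camera_params('wrist');p,d=capture('wrist');save('w2',p);np.savez('w2.npz',p=p,d=d)
print(st['time_s'],np.round(st['position'],4),loc(st['position']),st['opening'],np.round(st['force'],1))
for R,z in((ORANGE,.024),(GREEN,.22)):
 for b in blobs(p,*R):
  u=cen(b);q=[loc(onz(c,*x,z)).tolist() for x in cv2.boxPoints(cv2.minAreaRect(b))]
  print(np.round(u),cv2.contourArea(b),q,'depth',loc(dep(c,*u,d[int(u[1]),int(u[0])])))
E
```

```text
5.15 [ 0.5991 -0.0925  0.2191] [-0.0315 -0.0005  0.2191] 0.5504184398043627 [-0.3 -0.2 -4.7]
[320. 167.] 180.5 [[-0.053, -0.0206, 0.024], [-0.053, 0.0204, 0.024], [-0.046, 0.0206, 0.024], [-0.046, -0.0208, 0.024]] depth [-0.0492 -0.0001  0.0251]
[319. 310.] 723.0 [[-0.0138, -0.0135, 0.22], [-0.0138, 0.0121, 0.22], [-0.0034, 0.0123, 0.22], [-0.0034, -0.0137, 0.22]] depth [-0.0156 -0.0007  0.2289]
[319. 256.] 1862.5 [[-0.0305, -0.0141, 0.22], [-0.0524, -0.0136, 0.22], [-0.0524, 0.0117, 0.22], [-0.0305, 0.0122, 0.22]] depth [-0.0466 -0.0007  0.229 ]
```

View pics/w2.png

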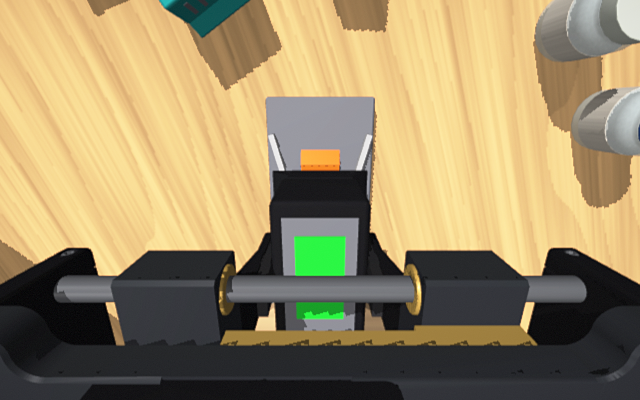

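The picture shows the catch centred at (320,167), the slideway edges at 266–375 and the pack at 320, so they're in line. Backing up to wheel x = -80 and lowering.

Emit:
apply_moves:
  rows:
    - {"x":30,"y":0.5,"z":0,"rx":0,"ry":0,"rz":0,"claw":255}
    - {"x":48,"y":0.5,"z":20,"rx":0,"ry":0,"rz":0,"claw":255}
    - {"x":48,"y":0.5,"z":60,"rx":0,"ry":0,"rz":0,"claw":255}
    - {"x":48,"y":0.5,"z":100,"rx":0,"ry":0,"rz":0,"claw":255}
    - {"x":48,"y":0.5,"z":122,"rx":0,"ry":0,"rz":0,"claw":255}
    - {"x":48,"y":0.5,"z":130,"rx":0,"ry":0,"rz":0,"claw":255}
    - {"x":48,"y":0.5,"z":134,"rx":0,"ry":0,"rz":0,"claw":255}
    - {"x":48,"y":0.5,"z":137,"rx":0,"ry":0,"rz":0,"claw":255}
    - {"x":48,"y":0.5,"z":138,"rx":0,"ry":0,"rz":0,"claw":255}
    - {"x":48,"y":0.5,"z":138,"rx":0,"ry":0,"rz":0,"claw":255}

```text
time_s: 6.45
position: [0.6158, -0.0489, 0.0823]
tcp_rot: [[0.317, 0.949, 0.002], [0.949, -0.317, -0.0], [0.0, 0.002, -1.0]]
force: [0.1, 0.6, -2.4]
opening: 0.55
grasp_force: 30.0
```

```bash
python3 - <<'E'
from h import *
st=read_state();print(st['time_s'],loc(st['position']),np.round(st['force'],1),np.round(st['moment'],2))
E
```

```text
6.45 [-0.0781  0.0016  0.0823] [ 0.1  0.6 -2.4] [ 0.1  -0.04 -0.02]
```

Emit:
apply_moves:
  rows:
    - {"x":0,"y":-1,"z":1,"rx":0,"ry":0,"rz":0,"claw":255}
    - {"x":0,"y":-1,"z":2,"rx":0,"ry":0,"rz":0,"claw":255}
    - {"x":0,"y":-1,"z":2,"rx":0,"ry":0,"rz":0,"claw":255}

```text
time_s: 6.82
position: [0.6153, -0.0489, 0.0808]
tcp_rot: [[0.316, 0.949, 0.003], [0.949, -0.316, -0.001], [0.0, 0.003, -1.0]]
force: [0.2, 0.4, 5.7]
opening: 0.552
grasp_force: 30.0
```

Emit:
apply_moves:
  rows:
    - {"x":-4,"y":0,"z":-0.5,"rx":0,"ry":0,"rz":0,"claw":255}
    - {"x":-12,"y":0,"z":-0.5,"rx":0,"ry":0,"rz":0,"claw":255}
    - {"x":-20,"y":0,"z":-0.5,"rx":0,"ry":0,"rz":0,"claw":255}
    - {"x":-28,"y":0,"z":-0.5,"rx":0,"ry":0,"rz":0,"claw":255}
    - {"x":-36,"y":0,"z":-0.5,"rx":0,"ry":0,"rz":0,"claw":255}
    - {"x":-44,"y":0,"z":-0.5,"rx":0,"ry":0,"rz":0,"claw":255}
    - {"x":-44,"y":0,"z":-0.5,"rx":0,"ry":0,"rz":0,"claw":255}

```text
time_s: 7.7
position: [0.6008, -0.0907, 0.0808]
tcp_rot: [[0.318, 0.948, 0.002], [0.948, -0.318, -0.0], [0.0, 0.001, -1.0]]
force: [0.9, 1.2, 6.0]
opening: 0.548
grasp_force: 30.0
```

```bash
python3 - <<'E'
from h import *
st=read_state();print(st['time_s'],loc(st['position']),np.round(st['force'],1),np.round(st['moment'],2),go(W(0,0,.081),-108.4))
E
```

```text
7.7 [-0.0337  0.0006  0.0808] [0.9 1.2 6. ] [ 0.28 -0.04 -0.11] ([-33.7, -0.5, -0.2], [[-0.01, -0.02, 29.98], [0.01, -0.0, -0.02]])
```

Emit:
apply_moves:
  rows:
    - {"x":-6,"y":-0.5,"z":0,"rx":0,"ry":0,"rz":0,"claw":255}
    - {"x":-12,"y":-0.5,"z":0,"rx":0,"ry":0,"rz":0,"claw":255}
    - {"x":-18,"y":-0.5,"z":0,"rx":0,"ry":0,"rz":0,"claw":255}
    - {"x":-24,"y":-0.5,"z":0,"rx":0,"ry":0,"rz":0,"claw":255}
    - {"x":-29,"y":-0.5,"z":0,"rx":0,"ry":0,"rz":0,"claw":255}
    - {"x":-31,"y":-0.5,"z":0,"rx":0,"ry":0,"rz":0,"claw":255}
    - {"x":-32,"y":-0.5,"z":0,"rx":0,"ry":0,"rz":0,"claw":255}

```text
time_s: 8.57
position: [0.5904, -0.12, 0.0808]
tcp_rot: [[0.318, 0.948, 0.002], [0.948, -0.318, 0.001], [0.002, 0.002, -1.0]]
force: [3.0, 5.6, 6.2]
opening: 0.55
grasp_force: 30.0
```

```bash
python3 - <<'E'
from h import *
st=read_state();print(st['time_s'],loc(st['position']),np.round(st['force'],1),np.round(st['moment'],2))
c=camera_params('wrist');p,d=capture('wrist')
for b in blobs(p,*ORANGE,8):
  u=cen(b);print(np.round(u),cv2.contourArea(b),loc(dep(c,*u,d[int(u[1]),int(u[0])])),b[:,0,1].min(),b[:,0,1].max())
E
```

```text
8.575 [-0.0026 -0.      0.0808] [3.  5.6 6.2] [ 0.93 -0.25 -0.11]
[319. 166.] 665.0 [-0.0493 -0.0002  0.0269] 160 171
```

Emit:
apply_moves:
  rows:
    - {"x":-1,"y":0,"z":0,"rx":0,"ry":0,"rz":0,"claw":255}
    - {"x":-2,"y":0,"z":0,"rx":0,"ry":0,"rz":0,"claw":255}
    - {"x":-2,"y":0,"z":0,"rx":0,"ry":0,"rz":0,"claw":255}

```text
time_s: 9.0
position: [0.5897, -0.1218, 0.0808]
tcp_rot: [[0.318, 0.948, 0.002], [0.948, -0.318, 0.001], [0.002, 0.001, -1.0]]
force: [2.7, 3.5, 5.6]
opening: 0.552
grasp_force: 30.0
```

```bash
python3 - <<'E'
from h import *
st=read_state();print(st['time_s'],loc(st['position']),np.round(st['force'],1))
c=camera_params('wrist');p,d=capture('wrist');save('w3',p[100:300,200:440].repeat(3,0).repeat(3,1)[:600])
for b in blobs(p,*ORANGE,8):
  pts=b[:,0];z=[loc(dep(c,u,v,d[v,u])) for u,v in ((319,160),(319,163),(319,166),(319,169),(319,170))];print(cv2.contourArea(b),np.array(z))
E
```

```text
9.0 [-0.0007 -0.0001  0.0808] [2.7 3.5 5.6]
589.0 [[-0.0511 -0.0003  0.0259]
 [-0.0491 -0.0003  0.0261]
 [-0.0472 -0.0003  0.0265]
 [-0.0435 -0.0003  0.0183]
 [-0.0436 -0.0003  0.0219]]
```

View pics/w3.png

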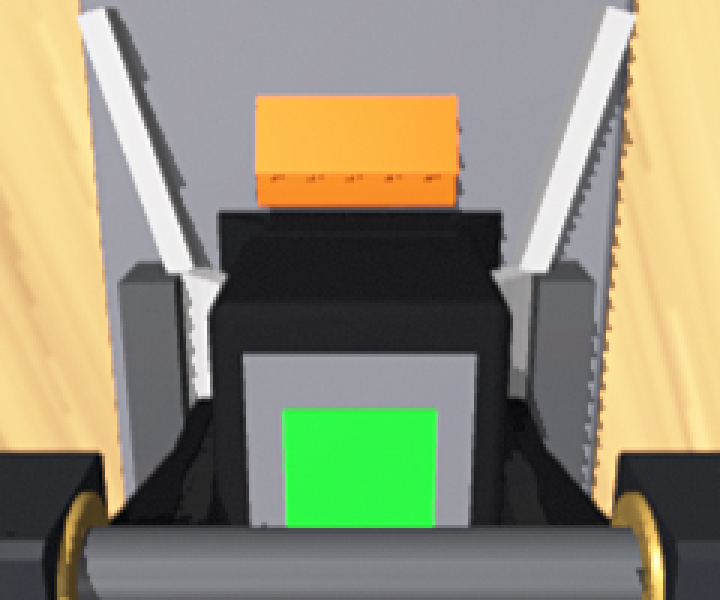

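The catch is up: its upright face shows between the orange top (crop 355,135) and the pack's end (355,212), and the pack is between the rails. Releasing and retreating upward.

Emit:
apply_moves:
  rows:
    - {"x":0,"y":0,"z":0,"rx":0,"ry":0,"rz":0,"claw":120}
    - {"x":0,"y":0,"z":0,"rx":0,"ry":0,"rz":0,"claw":0}
    - {"x":0,"y":0,"z":0,"rx":0,"ry":0,"rz":0,"claw":0}
    - {"x":0,"y":0,"z":0,"rx":0,"ry":0,"rz":0,"claw":0}
    - {"x":0,"y":0,"z":-15,"rx":0,"ry":0,"rz":0,"claw":0}
    - {"x":0,"y":0,"z":-45,"rx":0,"ry":0,"rz":0,"claw":0}
    - {"x":20,"y":0,"z":-90,"rx":0,"ry":0,"rz":0,"claw":0}
    - {"x":50,"y":0,"z":-130,"rx":0,"ry":0,"rz":0,"claw":0}
    - {"x":60,"y":0,"z":-140,"rx":0,"ry":0,"rz":0,"claw":0}
    - {"x":60,"y":0,"z":-140,"rx":0,"ry":0,"rz":0,"claw":0}

```text
time_s: 10.3
position: [0.6082, -0.065, 0.2209]
tcp_rot: [[0.315, 0.949, 0.001], [0.949, -0.315, -0.001], [-0.0, 0.001, -1.0]]
force: [-0.1, -1.2, 0.7]
opening: 0.997
grasp_force: 0.0
```

```bash
python3 - <<'E'
from h import *
st=read_state();print(st['time_s'],loc(st['position']),np.round(st['force'],1),st['opening'])
c=camera_params('wrist');p,d=capture('wrist');cs=camera_params('scene');s,ds=capture('scene');save('w4',np.vstack([p[100:400,160:480],s[60:260,160:480]]))
for R,z in((ORANGE,.026),(GREEN,.09)):
 for cam,pp,dd in((c,p,d),(cs,s,ds)):
  for b in blobs(pp,*R):
   q=[loc(onz(cam,*x,z))[:2].tolist() for x in cv2.boxPoints(cv2.minAreaRect(b))];u=cen(b)
   print(np.round(u),cv2.contourArea(b),q,loc(dep(cam,*u,dd[int(u[1]),int(u[0])])))
E
```

```text
10.3 [-0.0604 -0.0005  0.2209] [-0.1 -1.2  0.7] 0.9972419522459857
[320. 191.] 176.0 [[-0.0533, -0.0205], [-0.0533, 0.0204], [-0.046, 0.0205], [-0.046, -0.0207]] [-0.0495  0.0001  0.0274]
[260. 171.] 130.5 [[-0.0453, 0.0211], [-0.0445, -0.0211], [-0.0718, -0.0198], [-0.0723, 0.0215]] [-0.0584  0.0007  0.0256]
[320. 252.] 925.5 [[-0.0257, -0.0117], [-0.0257, 0.0121], [0.0205, 0.0127], [0.0204, -0.0122]] [-0.0039  0.      0.0905]
[179.   7.] 486.5 [[-0.2239, -0.1264], [-0.2239, -0.0927], [-0.2087, -0.0945], [-0.2086, -0.1289]] [-0.2243 -0.1199  0.0705]
[270. 246.] 251.0 [[-0.2831, 0.0361], [-0.2844, 0.0126], [-0.3288, 0.0149], [-0.3273, 0.0374]] [-0.294   0.0251  0.071 ]
[331. 203.] 206.0 [[-0.2511, -0.0833], [-0.2242, -0.1234], [-0.2466, -0.1308], [-0.2724, -0.0911]] [-0.2356 -0.1109  0.0722]
[251. 134.] 118.0 [[0.0213, 0.0123], [0.0238, -0.0113], [-0.0233, -0.0104], [-0.0254, 0.0124]] [-0.0037  0.001   0.0921]
```

View pics/w4.png

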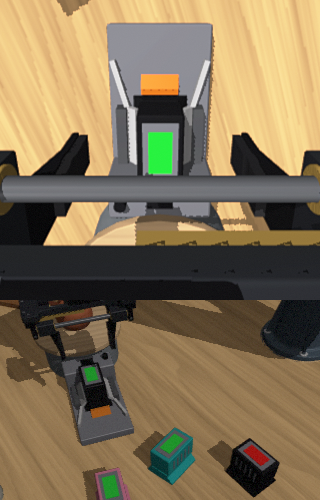

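The pack sits in the slideway (lamp at 158,150) with its centre at about x = -2.6 mm and y = 0. The catch (158,85) looks as raised as it did at the start, and the gripper is clear. Handing in.

```bash
python3 -c "
from rig import hand_in
print(hand_in())"
```

```text
the job is handed in; nothing more can be done
None
```

The charged pack (green lamp) is fully home in the slideway with the orange catch up behind it, the gripper is clear, the flat pack was left alone, and the job was handed in at about 10.4 s; no verdict came back.

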